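Set the running clearance of a chasing turntable

TASK

First clear the two brass offcuts off the plate of the turntable into the scrap bin. Then screw the knurled brass nut in the middle of the plate all the way down until it bottoms out, back it off by a quarter turn, and finish still gripping the nut there, so that it cannot creep while I fit its locking screw. Leave everything else on the bench where it is.

Things in the scene. Friction and masses are not known exactly. Their poses are not given: they have to be found in the camera images.
- turntable: Engraver's turntable, fixed to the bench: a round steel plate 240 mm in diameter and 12 mm thick on a grey foot, the plate's top 45 mm above its origin (centre of the underside, on the bench). z up, on the axis of the nut. The plate itself does not turn. At its centre stands a boss 36 mm in diameter and 16 mm high, and above it a steel threaded stud 13 mm in diameter whose tip is 103 mm above the bench.
- nut (a joint): Turn of the knurled nut on the stud, in rad: 0 when it has bottomed out on the boss, growing as it is unscrewed (anticlockwise seen from above, right-hand thread). It starts 2.0 to 2.9 rad above the stop, already engaged, and cannot leave the stud (upper stop at 6.0 rad). It rises 0.95 mm per rad (6 mm per full turn), turns with a light friction of 0.06 N m, stays where it is left, and meets a hard stop at 0.
- nut_grip (a point): Centre of the knurled brass nut, on its axis at half its height; the nut is a round brass disc 43 mm in diameter and 28 mm high, its top has a small dark index mark at the rim on its own x axis. Bottomed out, the nut's underside is 61 mm and this point 75 mm above the bench. The frame turns with the nut. The stud pokes out of the top of the nut, by 11 to 14 mm depending on how far it is screwed down.
- knurled_nut: The knurled nut: origin on the axis at its underside (14 mm below nut_grip); this frame rises and sinks with the nut but does not turn.
- bar_end: Offcut: a sawn end of square brass bar, 34 x 24 x 24 mm (x, y, z), 150 g, loose on the turntable's plate, 7 to 10 cm from the axis. Origin: centre of its underside.
- rod_end: Offcut: a sawn end of round brass rod standing on end, 28 mm in diameter, 25 mm high, 130 g, loose on the plate on the other side of the nut, 7 to 10 cm from the axis. Origin: centre of its underside.
- bin: Scrap bin: open dark steel tray fixed to the bench, outside 180 x 140 mm (x, y), 60 mm high, walls 4 mm thick, floor 4 mm; two small flat scraps lie in its corners. It stands to the left or to the right of the turntable. Origin: centre of its underside.
- mortar: Bystander: brass mortar, 120 mm across the rim, 100 mm high, a wooden pestle sticking out to about 155 mm. It and the scrap bin stand on opposite sides of the turntable. Origin: centre of the underside.
- candlestick: Bystander: brass candlestick, 84 mm across the foot, 150 mm high, beyond the turntable. Origin: centre of the underside.
- dish: Bystander: small brass bowl, 90 mm across, 35 mm high. Origin: centre of the underside.
- graver: Bystander: hand tool with a round handle and a thin steel blade (like a screwdriver) lying crosswise on the bench between the robot and the turntable, about 0.2 m long along its own x. Origin: its underside.
- pitch_block: Bystander: dark wooden block 60 x 45 x 30 mm on the bench. Origin: centre of the underside.
- beaker: Bystander: copper cup, 68 mm across, 75 mm high. Origin: centre of the underside.

How it is judged:
By the outcome, as a careful person would: the job done as asked, in the order asked, and still so for the second after the job is handed in, while the arm keeps its last pose, push and grip.
It also fails if it takes over 69 s, if anything falls off the work surface, if the arm or the gripper's body presses on something with over 40 N, if the wrist force passes 120 N, or if a joint passes its speed limit or range.

ROBOT

A 6-joint arm with a two-finger parallel gripper is mounted at the origin on the work surface. World frame = base frame: x ahead of the robot, y to its left, z up, the work surface at z = 0. Lengths are in m, angles in rad, forces in N, time in s.
With the tool pointing down it reaches from about 0.35 to 0.85 m from the base axis. Payload 8.1 kg.
Tool frame: the origin (TCP) lies at the centre of the arm's flange, where the gripper is bolted on; the fingertips stand 186 mm ahead of it and the grasp point (between the pads) lies 167 mm ahead of it (robot.grasp_offset is the distance from the TCP to the grasp point, in m); z points along the fingers, y is the line along which they close (so a half turn about z gives the same grasp; the last joint's range is limited). The gripper opens to 93 mm and grips with 3 to 60 N. Pads are 15 mm wide; open, the fingers measure 128 mm over their backs; the gripper's body (75 mm by 188 mm) begins 65 mm behind the grasp point.
Start: joints at [-1.196, 0.13, 1.488, -0, 1.523, -0.085], TCP at [0.266, -0.538, 0.405] pointing down, gripper open.
Joint ranges: [-2.96, 2.96], [-0.89, 2.26], [0.02, 2.5], [-1.34, 4.48], [0, 2.73], [-2.66, 2.66]. Speed limits (rad/s): [2.39, 2.39, 2.79, 3.14, 3.14, 3.14].

INTERFACE

Orientations are given as a rotation vector (axis times angle).
In Python, from plant import robot gives the robot as it stands.
- The arm moves only by the tool drive_tool, never from a script. Its argument "moves" is one flat list of numbers, 7 for each row, row after row: the finger opening in mm, from 0 to 93, then the shift along the tool's x, y, z in mm, then the turn, a rotation vector about the tool's x, y, z in degrees. A call has 1 to 8 rows; each row shifts and turns the commanded pose from where the row before left it, along the tool's axes as they then stand; what a row does not reach is not made up. A row lasts 1/10 s, in which the tool goes at most 50 mm and 8.59 degrees, less where a joint would pass 70% of its speed; a pose out of reach is approached as far as the arm can. A call is refused whole if a number of a shift passes 50 or a number of a turn 8.59, either way. A call with a gripper value outside its range is refused whole. The fingers move at their own pace and stop on an object; "grip_force" is the grip in N (left out, the last holds). Time passes only in rows, so rows that do not move let the fingers close. It gives the time, the measured TCP pose, the force, the opening and the grip force at its end, in the units of the state.
- robot.read_state(): the state, without advancing time (a new reading comes with each control period).
- robot.read_camera(name): name is "scene" or "top"; returns a dict with "color" (384x512x3 uint8, red, green, blue), "depth" (384x512 float32, m along the optical axis (not along the pixel's ray), 0 where there is no reading), "mtx" (3x3 intrinsics, pixels), "dist_coeffs" ([k1, k2, p1, p2, k3] as OpenCV has them; the pictures are not rectified), "R" (3x3) and "t" (3): a world point X has camera coordinates R X + t. Camera axes: x right, y down, z forward; pixel columns grow to the right and rows downward; lengths in m; the calibration is good to about 2 mm. A picture is of the moment at which its call begins.
- robot.close_job(): hands the job in; it is judged then, once.
The state is a dict: "t": time; "q": joint angles; "dq": joint speeds; "joint_torque": joint torques, N m; "tool_pos": TCP position; "orientation": TCP orientation; "force": force on the tool from outside, world axes, zero at the start; "wrist_torque": the same for the moment, N m; "opening": finger opening in m; "gripper_force": force on a finger pad.
Only numpy, scipy, OpenCV 4.12 (cv2) and the standard library are available. Lean on these libraries where they do the work, as an engineer would, in place of code of your own. Each camera call takes 0.05 s, during which the arm holds its last target. There are 200 camera calls.

## Working session

There is one attempt and no reset: what is moved stays moved. The work goes in short steps, Python scripts to look and compute and a tool call to move; the robot and the scene stay as the last step left them, time stands still between calls to the robot, and variables do not carry over. Pictures are saved under pics/ and viewed, at most 10 in all, crops included, and the job is handed in when it is done.

Besides the shell and the picture viewer there is one more tool, called after "Emit:" in YAML: its name, and indented under it one key for each argument. drive_tool: Moves the arm, as the interface text tells. Its arguments: {"type":"object","properties":{"moves":{"type":"array","items":{"type":"number"}},"grip_force":{"type":"number"}},"required":["moves"]}

```bash
mkdir -p pics; ls
python3 - <<'E'
from plant import robot
import cv2, numpy as np, pickle
ims={n:robot.read_camera(n) for n in("scene","top")}
pickle.dump(ims,open("ims0.pkl","wb"))
for n,d in ims.items():
    cv2.imwrite(f"pics/{n}0.png",cv2.resize(d["color"][:,:,::-1],(800,600)))
    print(n,d["mtx"].round(1).tolist(),d["dist_coeffs"],(-d["R"].T@d["t"]).round(3),d["R"].round(3).tolist(),(d["depth"]>0).mean())
s=robot.read_state();print(s["t"],s["tool_pos"],s["orientation"],s["opening"],robot.grasp_offset)
E
```

```text
pics
scene [[465.7, 0.0, 256.0], [0.0, 465.7, 193.5], [0.0, 0.0, 1.0]] [-0.06994942  0.          0.          0.          0.        ] [1.021 0.023 0.851] [[-0.057, 0.998, 0.013], [0.868, 0.056, -0.493], [-0.493, -0.017, -0.87]] 0.9958597819010416
top [[474.4, 0.0, 254.3], [0.0, 474.4, 194.2], [0.0, 0.0, 1.0]] [-0.19446252  0.          0.          0.          0.        ] [ 0.465 -0.011  0.99 ] [[0.018, -0.999, -0.03], [-0.996, -0.015, -0.085], [0.084, 0.032, -0.996]] 0.9960174560546875
0.1 [ 0.26618789 -0.53750522  0.40378667] [-3.05736715e+00 -7.15483066e-01  4.31188304e-04] 0.09298936846320355 0.1673
```

View pics/top0.png

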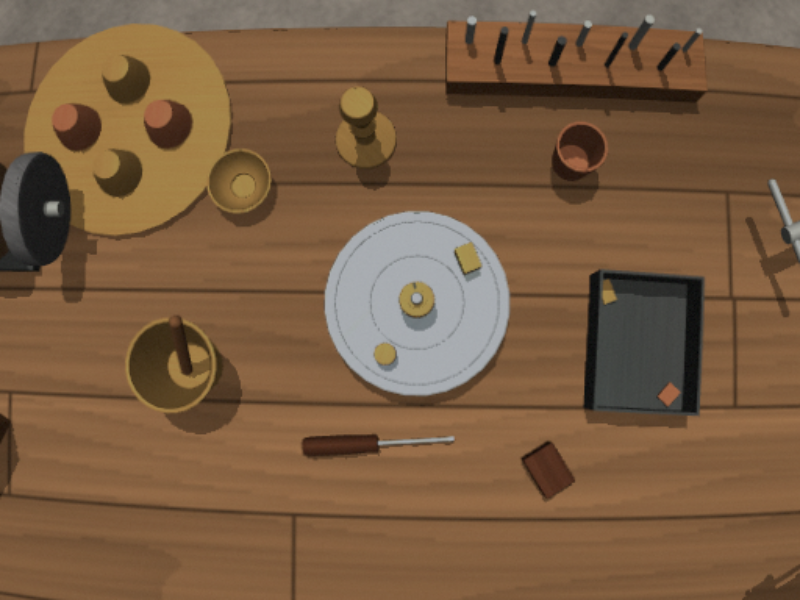

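View pics/scene0.png

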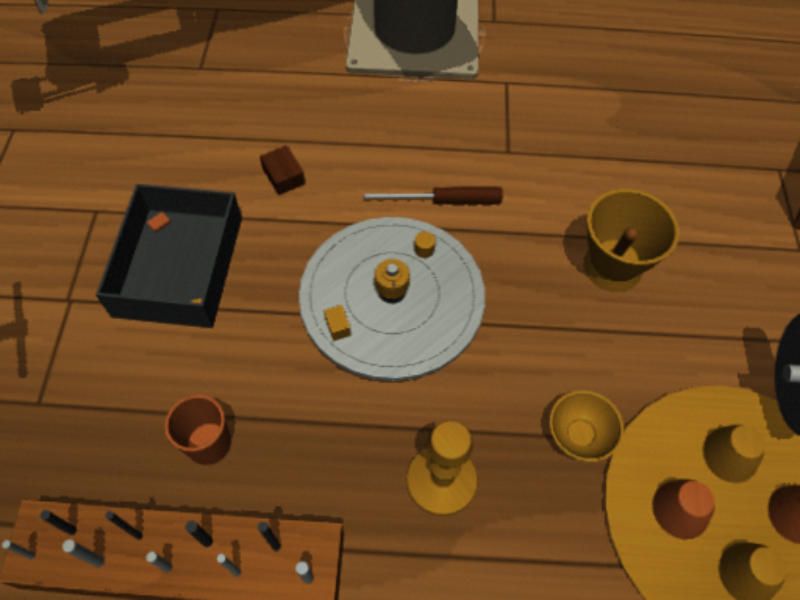

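The top view (800x600) shows the nut at (417,299), bar offcut at (468,258), rod offcut at (385,354), and the bin to the right at (647,342). The mortar is on the left, the candlestick beyond, and the graver handle in front at (340,445). I'll locate these by back-projecting brass-coloured pixels at the known heights.

```bash
cat > h.py <<'E'
import numpy as np, cv2
def pts(d):
    """world points per pixel from depth"""
    h,w=d["depth"].shape
    uv=np.stack(np.meshgrid(np.arange(w),np.arange(h)),-1).reshape(-1,1,2).astype(np.float32)
    n=cv2.undistortPoints(uv,d["mtx"],d["dist_coeffs"]).reshape(-1,2)
    r=np.c_[n,np.ones(len(n))]
    z=d["depth"].reshape(-1,1)
    return ((r*z-d["t"])@d["R"]).reshape(h,w,3)
def ray(d,uv,z):
    n=cv2.undistortPoints(np.float32(uv).reshape(-1,1,2),d["mtx"],d["dist_coeffs"]).reshape(-1,2)
    r=np.c_[n,np.ones(len(n))]@d["R"]; c=-d["R"].T@d["t"]
    return c+r*((z-c[2])/r[:,2])[:,None]
def brass(d):
    hsv=cv2.cvtColor(d["color"],cv2.COLOR_RGB2HSV)
    return (hsv[...,0]>14)&(hsv[...,0]<32)&(hsv[...,1]>110)
E
python3 - <<'E'
from h import *; import pickle
ims=pickle.load(open("ims0.pkl","rb"))
for n,d in ims.items():
    P=pts(d); m=brass(d)
    print(n)
    for nm,(u,v),zt in [("bar",(468,258) if n=="top" else (337,322),.069),("rod",(385,354) if n=="top" else (425,243),.070),("nut",(417,299) if n=="top" else (392,280),.0914)]:
        u,v=int(u*.64),int(v*.64)
        w=np.zeros(m.shape,bool); w[v-18:v+18,u-18:u+18]=1
        top=m&w&(np.abs(P[...,2]-zt)<.006)
        vv,uu=np.nonzero(top); X=ray(d,np.c_[uu,vv],zt)
        (cx,cy),(a,b),ang=cv2.minAreaRect((X[:,:2]*1000).astype(np.float32))
        print(nm,len(X),"mean",X[:,:2].mean(0).round(4),"rect",round(cx,1),round(cy,1),round(a,1),round(b,1),round(ang,1),"z",np.median(P[top][:,2]).round(4))
    # bin rim, mortar, candlestick tops
    for nm,lo,hi,box in [("rim",.052,.068,(.3,.65,-.45,-.15)),("mortar",.09,.11,(.25,.6,.15,.45)),("cand",.135,.17,(.5,.8,-.1,.2)),("beaker",.065,.085,(.55,.8,-.35,-.1))]:
        s=(P[...,2]>lo)&(P[...,2]<hi)&(P[...,0]>box[0])&(P[...,0]<box[1])&(P[...,1]>box[2])&(P[...,1]<box[3])
        Q=P[s][:,:2]
        if len(Q): 
            r=cv2.minAreaRect((Q*1000).astype(np.float32)); print(nm,len(Q),np.round(r[0],0),np.round(r[1],0),round(r[2],1))
    pl=(np.abs(P[...,2]-.045)<.004); Q=P[pl]; Q=Q[(np.abs(Q[:,0]-.46)<.2)&(np.abs(Q[:,1])<.16)]
    print("plate",cv2.minEnclosingCircle((Q[:,:2]*1000).astype(np.float32)))
E
```

```text
scene
bar 200 mean [ 0.6061 -0.0678] rect 606.3 -67.7 36.4 22.9 23.6 z 0.0691
rod 127 mean [0.4841 0.0335] rect 483.9 33.7 24.6 29.0 77.4 z 0.0699
nut 301 mean [ 0.5529 -0.005 ] rect 551.5 -4.6 42.8 40.4 3.8 z 0.0915
rim 960 [ 500. -304.] [142. 183.] 87.4
mortar 740 [462. 298.] [117. 116.] 2.1
cand 635 [779.  68.] [42. 45.] 2.0
beaker 394 [ 750. -215.] [66. 66.] 43.8
plate ((548.95263671875, -5.2077226638793945), 119.95857238769531)
top
bar 188 mean [ 0.6026 -0.0682] rect 602.6 -68.4 32.6 22.7 22.9 z 0.0665
rod 140 mean [0.4809 0.0334] rect 481.1 33.3 23.3 23.3 1.0 z 0.0676
nut 308 mean [ 0.5462 -0.0049] rect 546.9 -5.5 40.1 39.9 0.9 z 0.0893
rim 775 [ 500. -305.] [143. 182.] 87.3
mortar 676 [461. 299.] [114. 117.] 2.1
cand 440 [775.  68.] [42. 42.] 65.3
beaker 249 [ 749. -215.] [66. 65.] 88.2
plate ((547.8544921875, -5.504947185516357), 119.96182250976562)
```

```bash
cat > go.py <<'E'
# usage: go.py x y zgrasp yaw_deg -> total shift (mm) along present tool axes and turn (deg)
import sys, numpy as np
from scipy.spatial.transform import Rotation as R
from plant import robot
s=robot.read_state(); T=R.from_rotvec(s["orientation"]); p=np.array(s["tool_pos"])
x,y,z,yaw=map(float,sys.argv[1:5])
G=R.from_euler("z",yaw,degrees=True)*R.from_euler("x",180,degrees=True)
tgt=np.array([x,y,z+robot.grasp_offset])
m=T.as_matrix()
print("t",round(s["t"],2),"grasp",(p+m[:,2]*robot.grasp_offset).round(4),"yaw",np.degrees(np.arctan2(m[1,0],m[0,0])).round(2),"q",np.round(s["q"],3))
print("shift mm",(T.inv().apply(tgt-p)*1000).round(1),"turn deg",np.degrees((T.inv()*G).as_rotvec()).round(2),"open",round(s["opening"]*1000,1),"gf",round(s["gripper_force"],1),"F",np.round(s["force"],1),"M",np.round(s["wrist_torque"],2))
E
python3 go.py .6045 -.068 .15 23
```

```text
t 0.1 grasp [ 0.2661 -0.5373  0.2365] yaw 26.34 q [-1.196  0.131  1.489 -0.     1.523 -0.085]
shift mm [ 511.5 -270.5   87. ] turn deg [-0.09 -0.    3.34] open 93.0 gf 0.0 F [ 0.3  0.4 -0.5] M [-0.05 -0.01  0.05]
```

Emit:
drive_tool:
  moves: [50, 35, -18, 0, 0, 0, 0, 50, 35, -18, 0, 0, 0, 0, 50, 35, -18, 0, 0, 0, 0, 50, 35, -18, 0, 0, 0, 0, 50, 35, -18, 0, 0, 0, 0, 50, 35, -18, 0, 0, 0, 0, 50, 35, -18, 0, 0, 0, 0, 50, 35, -18, 0, 0, 0, 0]
  grip_force: 25

```text
t: 0.9
tool_pos: [0.4539, -0.2829, 0.4044]
orientation: [-3.059, -0.716, 0.001]
force: [0.3, -0.1, -0.2]
opening: 0.05
gripper_force: 0.0
```

```bash
python3 go.py .6045 -.068 .15 23
```

```text
t 0.9 grasp [ 0.4538 -0.2828  0.2371] yaw 26.34 q [-0.653 -0.046  1.67   0.     1.518  0.458]
shift mm [ 230.3 -125.7   87.1] turn deg [-0.03  0.02  3.34] open 50.0 gf 0.0 F [ 0.3 -0.1 -0.2] M [0.03 0.   0.01]
```

Emit:
drive_tool:
  moves: [50, 33, -18, 5, 0, 0, 0, 50, 33, -18, 5, 0, 0, 0, 50, 33, -18, 10, 0, 0, 0, 50, 33, -18, 15, 0, 0, 0, 50, 33, -18, 15, 0, 0, 0, 50, 33, -18, 15, 0, 0, 0, 50, 32.3, -17.7, 22, 0, 0, 0, 50, 0, 0, 0, 0, 0, 3.3]

```text
t: 1.7
tool_pos: [0.6041, -0.0655, 0.3131]
orientation: [-3.074, -0.632, 0.008]
force: [-1.0, 0.0, -0.4]
opening: 0.0498
gripper_force: 0.0
```

```bash
python3 - <<'E'
from plant import robot
import cv2, numpy as np
from h import *
a=robot.read_camera("scene"); b=robot.read_camera("top")
A=a["color"][130:260,150:350]; 
B=b["color"][110:240,180:380]
cv2.imwrite("pics/near1.png",cv2.resize(np.vstack([A,B])[:,:,::-1],None,fx=2.3,fy=2.3,interpolation=cv2.INTER_CUBIC))
E
python3 go.py .6045 -.068 .067 23
```

```text
t 1.8 grasp [ 0.6032 -0.0682  0.1486] yaw 23.11 q [-0.197  0.209  1.565 -0.     1.371  0.971]
shift mm [ 1.   0.1 81.6] turn deg [-0.1   0.15  0.11] open 49.9 gf 0.0 F [-0.7 -0.7  0. ] M [-0.02 -0.    0.01]
```

View pics/near1.png

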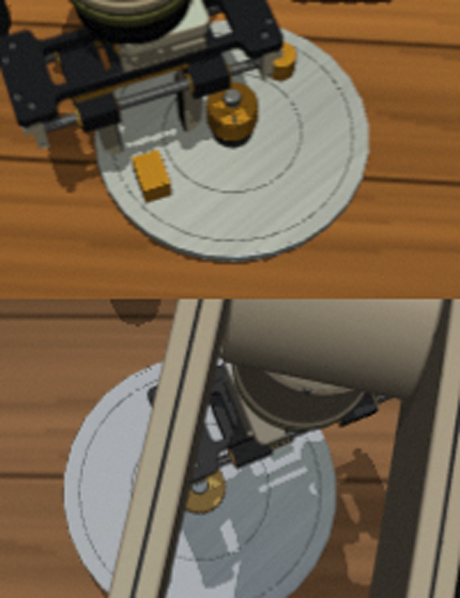

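The crop shows the bar at (152,175) in the scene view with the gripper straddling its line. The top view is hidden by the arm. Descending.

Emit:
drive_tool:
  moves: [50, 1, 0, 20, 0, 0, 0, 50, 0, 0, 20, 0, 0, 0, 50, 0, 0, 20, 0, 0, 0, 50, 0, 0, 12, 0, 0, 0, 50, 0, 0, 9, 0, 0, 0, 50, 0, 0, 0, 0, 0, 0]

```text
t: 2.4
tool_pos: [0.6043, -0.0695, 0.2358]
orientation: [-3.078, -0.627, 0.003]
force: [-0.4, 0.0, 0.4]
opening: 0.05
gripper_force: 0.0
```

```bash
python3 - <<'E'
from plant import robot
import cv2, numpy as np
a=robot.read_camera("scene")
cv2.imwrite("pics/near2.png",cv2.resize(a["color"][130:260,150:350][:,:,::-1],None,fx=3.5,fy=3.5,interpolation=cv2.INTER_CUBIC))
E
python3 go.py .6045 -.068 .067 23
```

```text
t 2.45 grasp [ 0.6047 -0.0694  0.0695] yaw 23.04 q [-0.199  0.291  1.622 -0.     1.229  0.97 ]
shift mm [ 0.3 -1.4  2.5] turn deg [-0.01  0.02  0.04] open 50.0 gf 0.0 F [-0.3  0.3  0. ] M [ 0.04  0.01 -0.01]
```

View pics/near2.png

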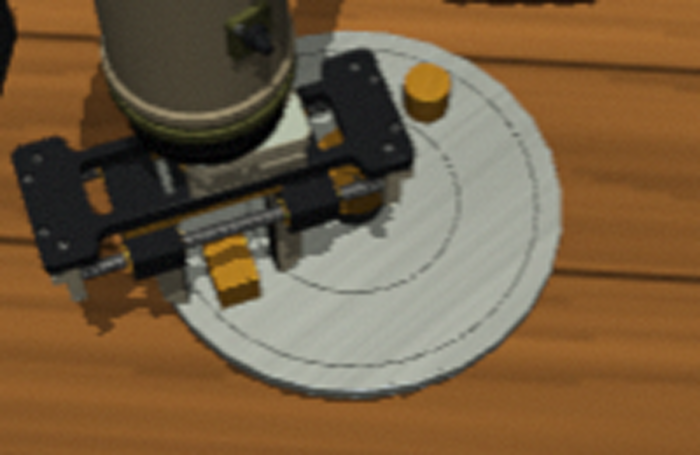

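The bar, at (232,270), sits between the fingers. Lowering slightly, then closing and lifting.

Emit:
drive_tool:
  moves: [50, 0, 0, 2, 0, 0, 0, 15, 0, 0, 0, 0, 0, 0, 15, 0, 0, 0, 0, 0, 0, 15, 0, 0, 0, 0, 0, 0, 15, 0, 0, 0, 0, 0, 0, 15, 0, 0, 0, 0, 0, 0, 15, 0, 0, -10, 0, 0, 0, 15, 0, 0, -20, 0, 0, 0]

```text
t: 3.25
tool_pos: [0.6038, -0.069, 0.2633]
orientation: [-3.077, -0.627, 0.006]
force: [-0.8, 0.6, -1.0]
opening: 0.0238
gripper_force: 25.0
```

```bash
python3 go.py .50 -.3045 .15 -2
```

```text
t 3.25 grasp [ 0.6031 -0.0688  0.096 ] yaw 23.05 q [-0.198  0.26   1.606 -0.     1.279  0.971]
shift mm [-187.9  176.   -53.8] turn deg [-0.09  0.23 25.05] open 23.8 gf 25.0 F [-0.8  0.6 -1. ] M [-0.01 -0.   -0.02]
```

```bash
python3 go.py .53 -.3045 .15 23
```

```text
t 3.25 grasp [ 0.6031 -0.0688  0.096 ] yaw 23.05 q [-0.198  0.26   1.606 -0.     1.279  0.971]
shift mm [-160.3  187.7  -53.9] turn deg [-0.13  0.2   0.05] open 23.8 gf 25.0 F [-0.8  0.6 -1. ] M [-0.01 -0.   -0.02]
```

Emit:
drive_tool:
  moves: [15, 0, 0, -25, 0, 0, 0, 15, -12, 14, -15, 0, 0, 0, 15, -25, 28, -14, 0, 0, 0, 15, -30, 35, 0, 0, 0, 0, 15, -30, 35, 0, 0, 0, 0, 15, -30, 35, 0, 0, 0, 0, 15, -25, 30, 0, 0, 0, 0, 15, -8, 10, 0, 0, 0, 0]

```text
t: 4.05
tool_pos: [0.5292, -0.3073, 0.3194]
orientation: [3.078, 0.622, -0.001]
force: [0.6, 0.4, -0.4]
opening: 0.0239
gripper_force: 25.0
```

```bash
python3 go.py .53 -.3045 .032 23
```

```text
t 4.05 grasp [ 0.5292 -0.3076  0.1521] yaw 22.85 q [-6.100e-01  2.150e-01  1.551e+00 -1.000e-03  1.375e+00  5.630e-01]
shift mm [  1.9  -2.5 120.1] turn deg [ 0.07  0.03 -0.15] open 23.9 gf 25.0 F [ 0.6  0.4 -0.4] M [ 0.   -0.   -0.02]
```

Emit:
drive_tool:
  moves: [15, 2, -2, 25, 0, 0, 0, 15, 0, 0, 30, 0, 0, 0, 15, 0, 0, 30, 0, 0, 0, 15, 0, 0, 20, 0, 0, 0, 15, 0, 0, 14, 0, 0, 0, 15, 0, 0, 0, 0, 0, 0, 15, 0, 0, 0, 0, 0, 0]

```text
t: 4.75
tool_pos: [0.5323, -0.3012, 0.2005]
orientation: [3.078, 0.628, 0.001]
force: [0.5, 0.6, -1.1]
opening: 0.0238
gripper_force: 25.0
```

```bash
python3 go.py .53 -.3045 .032 23
```

```text
t 4.75 grasp [ 0.5324 -0.3012  0.0332] yaw 23.06 q [-0.599  0.344  1.63   0.     1.167  0.57 ]
shift mm [-3.4  2.2  1.2] turn deg [ 0.03 -0.02  0.06] open 23.8 gf 25.0 F [ 0.5  0.6 -1.1] M [-0.01  0.02 -0.01]
```

Release and retract.

Emit:
drive_tool:
  moves: [50, 0, 0, 0, 0, 0, 0, 50, 0, 0, 0, 0, 0, 0, 50, 0, 0, 0, 0, 0, 0, 50, 0, 0, -15, 0, 0, 0, 50, 0, 0, -25, 0, 0, 0, 50, 0, 0, -30, 0, 0, 0, 50, 0, 0, -35, 0, 0, 0, 50, 0, 0, -15, 0, 0, 0]

```text
t: 5.55
tool_pos: [0.5328, -0.3018, 0.3253]
orientation: [3.074, 0.627, 0.007]
force: [0.6, -0.3, -0.1]
opening: 0.0501
gripper_force: 0.0
```

```bash
python3 go.py .4825 .0335 .16 23
```

```text
t 5.55 grasp [ 0.5337 -0.3025  0.158 ] yaw 23.04 q [-0.599  0.208  1.548  0.     1.379  0.569]
shift mm [  85.  -328.2   -3.6] turn deg [ 0.32 -0.21  0.04] open 50.1 gf 0.0 F [ 0.6 -0.3 -0.1] M [-0.04 -0.03 -0.01]
```

Emit:
drive_tool:
  moves: [50, 5, -20, 0, 0, 0, 0, 50, 11, -40, 0, 0, 0, 0, 50, 12, -48, 0, 0, 0, 0, 50, 12, -48, 0, 0, 0, 0, 50, 12, -48, 0, 0, 0, 0, 50, 12, -48, 0, 0, 0, 0, 50, 11, -45, 0, 0, 0, 0, 50, 8, -30, 0, 0, 0, 0]

```text
t: 6.35
tool_pos: [0.4792, 0.0347, 0.3199]
orientation: [-3.077, -0.629, -0.0]
force: [0.6, -0.3, 0.5]
opening: 0.0503
gripper_force: 0.0
```

```bash
python3 go.py .4825 .0335 .066 23
```

```text
t 6.35 grasp [0.4793 0.0348 0.1526] yaw 23.12 q [-3.500e-02 -1.410e-01  1.915e+00  1.000e-03  1.367e+00  1.133e+00]
shift mm [ 2.5  2.5 86.6] turn deg [-0.03 -0.02  0.12] open 50.3 gf 0.0 F [ 0.6 -0.3  0.5] M [-0.01 -0.02  0.  ]
```

Emit:
drive_tool:
  moves: [50, 2.5, 2, 20, 0, 0, 0, 50, 0, 0, 20, 0, 0, 0, 50, 0, 0, 20, 0, 0, 0, 50, 0, 0, 14, 0, 0, 0, 50, 0, 0, 10, 0, 0, 0, 50, 0, 0, 0, 0, 0, 0]

```text
t: 6.95
tool_pos: [0.4827, 0.0312, 0.2344]
orientation: [-3.078, -0.627, 0.004]
force: [-0.2, -0.2, 0.5]
opening: 0.0499
gripper_force: 0.0
```

```bash
python3 - <<'E'
from plant import robot
import cv2, numpy as np
a=robot.read_camera("scene")
cv2.imwrite("pics/near3.png",cv2.resize(a["color"][100:250,60:330][:,:,::-1],None,fx=2.8,fy=2.8,interpolation=cv2.INTER_CUBIC))
E
python3 go.py .4825 .0335 .066 23
```

```text
t 7.0 grasp [0.483  0.0312 0.0681] yaw 23.03 q [-0.042 -0.029  1.975  0.     1.196  1.127]
shift mm [ 0.3 -2.4  2.1] turn deg [-0.03  0.05  0.03] open 49.7 gf 0.0 F [ 0.3  1.6 -0. ] M [-0.    0.03 -0.02]
```

View pics/near3.png

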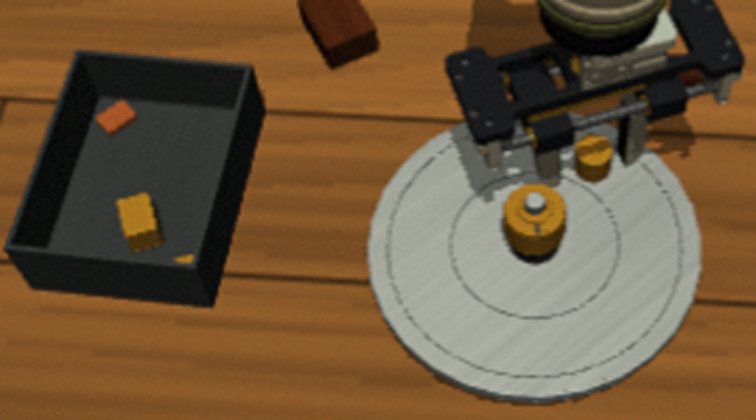

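The bar lies in the bin at (139,221), and the rod at (593,158) is between the fingers. The nut's index mark is at (538,226), on the far (+x) side. Closing and lifting.

Emit:
drive_tool:
  moves: [50, 0, -2, 1, 0, 0, 0, 18, 0, 0, 0, 0, 0, 0, 18, 0, 0, 0, 0, 0, 0, 18, 0, 0, 0, 0, 0, 0, 18, 0, 0, 0, 0, 0, 0, 18, 0, 0, 0, 0, 0, 0, 18, 0, 0, -15, 0, 0, 0, 18, 0, 0, -25, 0, 0, 0]

```text
t: 7.8
tool_pos: [0.4813, 0.0331, 0.2729]
orientation: [-3.077, -0.627, 0.007]
force: [0.4, 0.4, -1.1]
opening: 0.0272
gripper_force: 25.0
```

```bash
python3 go.py .465 -.3045 .16 23
```

```text
t 7.8 grasp [0.4805 0.0331 0.1056] yaw 23.05 q [-0.038 -0.082  1.951 -0.     1.277  1.131]
shift mm [-147.4  304.2  -54.3] turn deg [-0.11  0.25  0.05] open 27.2 gf 25.0 F [ 0.4  0.4 -1.1] M [-0.01 -0.    0.01]
```

Emit:
drive_tool:
  moves: [18, 0, 0, -30, 0, 0, 0, 18, -8, 16, -24, 0, 0, 0, 18, -20, 42, 0, 0, 0, 0, 18, -22, 45, 0, 0, 0, 0, 18, -22, 45, 0, 0, 0, 0, 18, -22, 45, 0, 0, 0, 0, 18, -22, 45, 0, 0, 0, 0, 18, -20, 40, 0, 0, 0, 0]

```text
t: 8.6
tool_pos: [0.4655, -0.2779, 0.3284]
orientation: [3.078, 0.626, -0.0]
force: [0.6, -0.3, -1.0]
opening: 0.0275
gripper_force: 25.0
```

```bash
python3 go.py .465 -.3045 .032 23
```

```text
t 8.6 grasp [ 0.4654 -0.2779  0.1611] yaw 23.01 q [-0.633  0.023  1.742 -0.     1.377  0.537]
shift mm [-10.8  24.3 129.1] turn deg [-0.    0.02  0.01] open 27.5 gf 25.0 F [ 0.6 -0.3 -1. ] M [-0.03 -0.01 -0.01]
```

Emit:
drive_tool:
  moves: [18, -11, 23, 0, 0, 0, 0, 18, 0, 0, 30, 0, 0, 0, 18, 0, 0, 35, 0, 0, 0, 18, 0, 0, 30, 0, 0, 0, 18, 0, 0, 20, 0, 0, 0, 18, 0, 0, 12, 0, 0, 0, 18, 0, 0, 0, 0, 0, 0, 18, 0, 0, 0, 0, 0, 0]

```text
t: 9.4
tool_pos: [0.4654, -0.3012, 0.2024]
orientation: [3.078, 0.627, 0.001]
force: [0.9, 0.8, -1.2]
opening: 0.0273
gripper_force: 25.0
```

Emit:
drive_tool:
  moves: [48, 0, 0, 0, 0, 0, 0, 48, 0, 0, 0, 0, 0, 0, 48, 0, 0, 0, 0, 0, 0, 48, 0, 0, -20, 0, 0, 0, 50, 0, 0, -30, 0, 0, 0, 50, 0, 0, -35, 0, 0, 0, 60, 0, 0, -40, 0, 0, 0, 60, 0, 0, -10, 0, 0, 0]

```text
t: 10.2
tool_pos: [0.4663, -0.3019, 0.3429]
orientation: [3.072, 0.626, 0.009]
force: [0.9, -0.6, 0.5]
opening: 0.0587
gripper_force: 0.0
```

```bash
python3 - <<'E'
from plant import robot
import cv2, numpy as np, pickle
from h import *
ims={n:robot.read_camera(n) for n in("scene","top")}
pickle.dump(ims,open("ims1.pkl","wb"))
for n,d in ims.items():
    P=pts(d); m=brass(d)
    s=m&(np.abs(P[...,2]-.0905)<.005)&(np.hypot(P[...,0]-.5485,P[...,1]+.005)<.035)
    vv,uu=np.nonzero(s); X=ray(d,np.c_[uu,vv],.0914)
    print(n,len(X),cv2.minEnclosingCircle((X[:,:2]*1000).astype(np.float32)))
    v,u=int(vv.mean()),int(uu.mean())
    print(u,v)
a=ims["scene"]["color"][95:250,50:330]; u,v=0,0
cv2.imwrite("pics/near4.png",cv2.resize(a[:,:,::-1],None,fx=2.8,fy=2.8,interpolation=cv2.INTER_CUBIC))
E
python3 go.py .5485 -.0052 .15 150
```

```text
scene 299 ((551.4835815429688, -4.733240604400635), 22.463184356689453)
250 175
top 307 ((546.956298828125, -4.50718879699707), 21.076961517333984)
266 191
t 10.3 grasp [ 0.4666 -0.3022  0.1725] yaw 23.05 q [-0.667  0.046  1.698 -0.     1.393  0.502]
shift mm [ 192.  -240.5   21.8] turn deg [   0.33    0.23 -126.95] open 59.9 gf 0.0 F [ 0.5 -0.7 -0.7] M [-0.02  0.03  0.04]
```

View pics/near4.png

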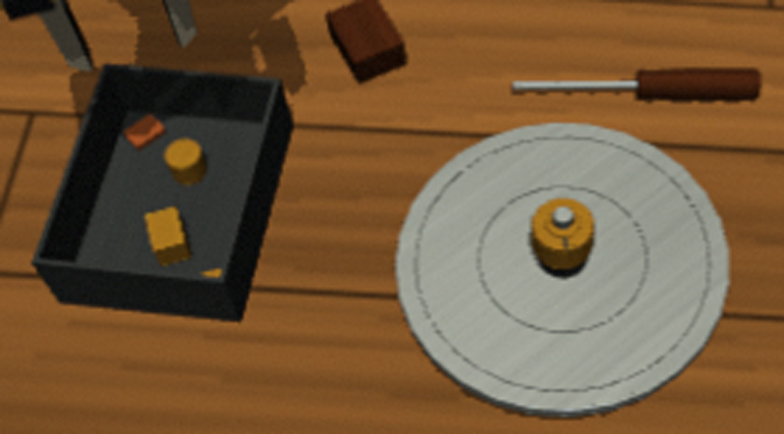

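Both offcuts are in the bin, the rod at (186,160) and the bar at (167,237). The nut's mark points at (566,243). Moving over the nut and pre-rotating to yaw 140° so there is room to turn clockwise.

Emit:
drive_tool:
  moves: [70, 14, -18, 0, 0, 0, 0, 70, 25, -31, 0, 0, 0, 0, 70, 28, -36, 0, 0, 0, 0, 70, 28, -36, 0, 0, 0, 0, 70, 28, -36, 0, 0, 0, 0, 70, 28, -36, 0, 0, 0, 0, 70, 26, -31, 0, 0, 0, 0, 70, 15, -16.5, 0, 0, 0, 0]

```text
t: 11.1
tool_pos: [0.5473, -0.0015, 0.3344]
orientation: [-3.076, -0.631, 0.004]
force: [0.2, -0.8, 0.5]
opening: 0.0701
gripper_force: 0.0
```

Emit:
drive_tool:
  moves: [70, 0, 0, 0, 0, 0, -8, 70, 0, 0, 0, 0, 0, -8.5, 70, 0, 0, 0, 0, 0, -8.5, 70, 0, 0, 0, 0, 0, -8.5, 70, 0, 0, 0, 0, 0, -8.5, 70, 0, 0, 0, 0, 0, -8.5, 70, 0, 0, 0, 0, 0, -8.5, 70, 0, 0, 0, 0, 0, -8.5]

```text
t: 11.9
tool_pos: [0.5469, -0.0045, 0.3342]
orientation: [-2.202, -2.237, 0.004]
force: [-0.1, -0.6, 0.3]
opening: 0.0701
gripper_force: 0.0
```

Emit:
drive_tool:
  moves: [70, 0, 0, 0, 0, 0, -8.5, 70, 0, 0, 0, 0, 0, -8.5, 70, 0, 0, 0, 0, 0, -8.5, 70, 0, 0, 0, 0, 0, -8.5, 70, 0, 0, 0, 0, 0, -8.5, 70, 0, 0, 0, 0, 0, -7, 70, 0, 0, 0, 0, 0, 0]

```text
t: 12.6
tool_pos: [0.547, -0.0045, 0.3345]
orientation: [-1.069, -2.951, 0.001]
force: [0.2, -0.2, -0.2]
opening: 0.0702
gripper_force: 0.0
```

```bash
python3 go.py .549 -.0048 .077 140
```

```text
t 12.6 grasp [ 0.5464 -0.0044  0.1672] yaw 140.15 q [-0.102  0.033  1.72  -0.     1.391 -0.977]
shift mm [-2.   1.2 90.1] turn deg [-0.11 -0.16  0.15] open 70.2 gf 0.0 F [ 0.2 -0.2 -0.2] M [ 0.02 -0.14 -0.01]
```

Emit:
drive_tool:
  moves: [70, -2, 1, 15, 0, 0, 0, 70, 0, 0, 20, 0, 0, 0, 70, 0, 0, 20, 0, 0, 0, 70, 0, 0, 15, 0, 0, 0, 70, 0, 0, 12, 0, 0, 0, 70, 0, 0, 8, 0, 0, 0, 70, 0, 0, 0, 0, 0, 0]

```text
t: 13.3
tool_pos: [0.5493, -0.005, 0.2453]
orientation: [-1.074, -2.95, 0.001]
force: [0.1, 0.0, -0.3]
opening: 0.07
gripper_force: 0.0
```

```bash
python3 - <<'E'
from plant import robot
import cv2, numpy as np
a=robot.read_camera("scene")
cv2.imwrite("pics/near5.png",cv2.resize(a["color"][110:240,180:330][:,:,::-1],None,fx=4.5,fy=4.5,interpolation=cv2.INTER_CUBIC))
E
python3 go.py .549 -.0048 .077 140
```

```text
t 13.35 grasp [ 0.5496 -0.005   0.0791] yaw 140.02 q [-0.102  0.131  1.787  0.     1.224 -0.975]
shift mm [ 0.7 -0.3  2.1] turn deg [-0.02 -0.03  0.02] open 69.9 gf 0.0 F [ 0.1 -0.4 -0.1] M [ 0.01 -0.13 -0.03]
```

View pics/near5.png

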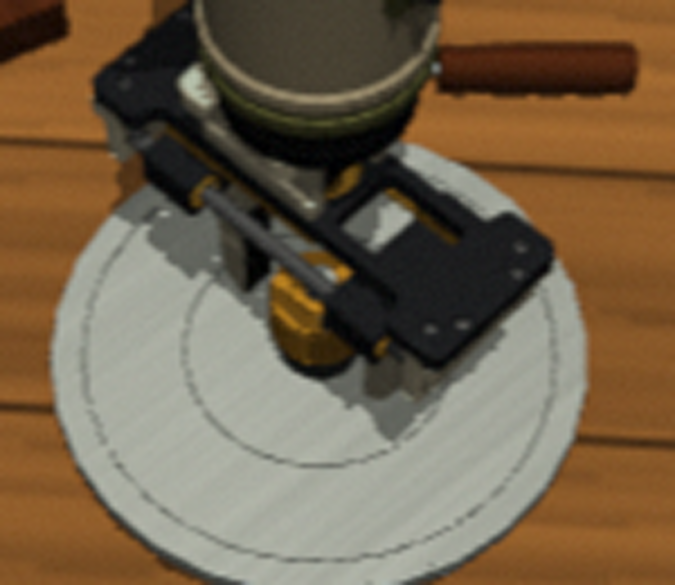

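The nut at (315,310) lies between the two fingers. Closing on it.

Emit:
drive_tool:
  moves: [70, 0, 0, 1.5, 0, 0, 0, 30, 0, 0, 0, 0, 0, 0, 30, 0, 0, 0, 0, 0, 0, 30, 0, 0, 0, 0, 0, 0, 30, 0, 0, 0, 0, 0, 0, 30, 0, 0, 0, 0, 0, 0, 30, 0, 0, 0, 0, 0, 0]
  grip_force: 25

```text
t: 14.05
tool_pos: [0.55, -0.0049, 0.2456]
orientation: [1.073, 2.952, 0.001]
force: [0.7, 1.9, 1.1]
opening: 0.0424
gripper_force: 25.0
```

```bash
python3 go.py .549 -.0048 .077 140
```

```text
t 14.05 grasp [ 0.5502 -0.0049  0.0783] yaw 140.05 q [-0.102  0.132  1.788  0.     1.221 -0.976]
shift mm [ 0.9 -0.6  1.3] turn deg [0.04 0.02 0.05] open 42.4 gf 25.0 F [0.7 1.9 1.1] M [ 0.31 -0.26  0.03]
```

Emit:
drive_tool:
  moves: [30, 0, 0, 0.1, 0, 0, 6, 30, 0, 0, 0.1, 0, 0, 6, 30, 0, 0, 0.1, 0, 0, 6, 30, 0, 0, 0.1, 0, 0, 6, 30, 0, 0, 0.1, 0, 0, 6, 30, 0, 0, 0.1, 0, 0, 6, 30, 0, 0, 0.1, 0, 0, 6, 30, 0, 0, 0.1, 0, 0, 6]

```text
t: 14.85
tool_pos: [0.5495, -0.0052, 0.2446]
orientation: [-2.186, -2.256, 0.002]
force: [-4.9, -0.8, 5.5]
opening: 0.0426
gripper_force: 25.0
```

```bash
python3 go.py .549 -.0048 .0765 25
```

```text
t 14.85 grasp [ 0.5493 -0.0053  0.0773] yaw 91.8 q [-1.030e-01  1.330e-01  1.789e+00 -1.000e-03  1.221e+00 -1.340e-01]
shift mm [ 0.4 -0.5  0.8] turn deg [-6.00e-02  6.00e-02  6.68e+01] open 42.6 gf 25.0 F [-4.9 -0.8  5.5] M [-0.11  0.71  0.05]
```

Emit:
drive_tool:
  moves: [30, 0, -0.3, 0, 0, 0, 6, 30, 0, 0, 0, 0, 0, 6, 30, 0, 0, 0.1, 0, 0, 6, 30, 0, 0, 0.1, 0, 0, 6, 30, 0, 0, 0.1, 0, 0, 6, 30, 0, 0, 0.1, 0, 0, 6, 30, 0, 0, 0.1, 0, 0, 6, 30, 0, 0, 0.1, 0, 0, 6]

```text
t: 15.65
tool_pos: [0.5487, -0.005, 0.2438]
orientation: [-2.914, -1.172, 0.004]
force: [-6.5, 1.5, 7.1]
opening: 0.0428
gripper_force: 25.0
```

```bash
python3 go.py .549 -.0048 .0765 25
python3 - <<'E'
from plant import robot
import cv2, numpy as np
a=robot.read_camera("scene");b=robot.read_camera("top")
cv2.imwrite("pics/near6.png",cv2.resize(np.hstack([a["color"][120:230,190:310],b["color"][140:250,210:330]])[:,:,::-1],None,fx=3.3,fy=3.3,interpolation=cv2.INTER_CUBIC))
E
```

```text
t 15.65 grasp [ 0.5483 -0.0049  0.0765] yaw 43.81 q [-0.102  0.133  1.791 -0.     1.221  0.704]
shift mm [ 0.3  0.1 -0. ] turn deg [-0.11  0.13 18.81] open 42.8 gf 25.0 F [-6.5  1.5  7.1] M [0.34 1.15 0.03]
```

View pics/near6.png

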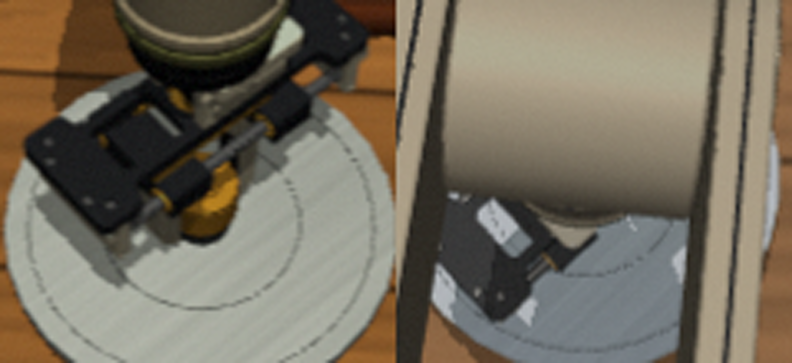

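Emit:
drive_tool:
  moves: [30, -0.3, -0.3, -0.1, 0, 0, 4, 30, 0, 0, 0, 0, 0, 4, 30, 0, 0, 0.07, 0, 0, 4, 30, 0, 0, 0.07, 0, 0, 4]

```text
t: 16.15
tool_pos: [0.5484, -0.0047, 0.2436]
orientation: [-3.048, -0.757, 0.004]
force: [-5.6, 2.9, 5.0]
opening: 0.0428
gripper_force: 25.0
```

```bash
python3 go.py .549 -.0048 .0765 25
```

```text
t 16.15 grasp [ 0.548  -0.0046  0.0763] yaw 27.89 q [-0.102  0.132  1.792  0.     1.22   0.982]
shift mm [ 0.5  0.3 -0.2] turn deg [-0.1   0.11  2.89] open 42.8 gf 25.0 F [-5.6  2.9  5. ] M [0.54 0.83 0.07]
```

Emit:
drive_tool:
  moves: [30, 0, 0, 0.07, 0, 0, 4, 30, 0, 0, 0.07, 0, 0, 4]

```text
t: 16.35
tool_pos: [0.5484, -0.0046, 0.2435]
orientation: [-3.093, -0.542, 0.004]
force: [-4.5, 3.2, 4.7]
opening: 0.0426
gripper_force: 25.0
```

```bash
python3 go.py .549 -.0048 .0765 25
```

```text
t 16.35 grasp [ 0.5479 -0.0045  0.0762] yaw 19.89 q [-1.020e-01  1.320e-01  1.792e+00  1.000e-03  1.220e+00  1.121e+00]
shift mm [ 0.5  0.4 -0.3] turn deg [-0.11  0.12 -5.11] open 42.6 gf 25.0 F [-4.5  3.2  4.7] M [0.68 0.94 0.03]
```

120° turned with no stop yet, so continuing in small steps.

Emit:
drive_tool:
  moves: [30, 0, 0, 0.03, 0, 0, 4, 30, 0, 0, 0.03, 0, 0, 4]

```text
t: 16.55
tool_pos: [0.5483, -0.0045, 0.2433]
orientation: [-3.123, -0.325, 0.004]
force: [-4.9, 3.4, 4.5]
opening: 0.0429
gripper_force: 25.0
```

```bash
python3 go.py .549 -.0048 .0765 25
```

```text
t 16.55 grasp [ 0.5479 -0.0043  0.0761] yaw 11.9 q [-1.020e-01  1.320e-01  1.792e+00  1.000e-03  1.220e+00  1.261e+00]
shift mm [ 0.6  0.4 -0.5] turn deg [ -0.11   0.13 -13.1 ] open 42.9 gf 25.0 F [-4.9  3.4  4.5] M [0.82 0.85 0.09]
```

Emit:
drive_tool:
  moves: [30, 0, 0, 0.05, 0, 0, 4, 30, 0, 0, 0.05, 0, 0, 4]

```text
t: 16.75
tool_pos: [0.5483, -0.0044, 0.2432]
orientation: [-3.138, -0.107, 0.004]
force: [-4.1, 5.2, 4.9]
opening: 0.0423
gripper_force: 25.0
```

```bash
python3 go.py .549 -.0048 .0765 25
```

```text
t 16.75 grasp [ 0.5478 -0.0041  0.0759] yaw 3.9 q [-1.020e-01  1.320e-01  1.792e+00  1.000e-03  1.220e+00  1.400e+00]
shift mm [ 0.7  0.5 -0.6] turn deg [ -0.12   0.13 -21.1 ] open 42.3 gf 25.0 F [-4.1  5.2  4.9] M [0.95 0.85 0.08]
```

Emit:
drive_tool:
  moves: [30, 0, 0, 0.05, 0, 0, 4, 30, 0, 0, 0.05, 0, 0, 4]

```text
t: 16.95
tool_pos: [0.5483, -0.0043, 0.2431]
orientation: [-3.138, 0.112, 0.004]
force: [-5.4, 5.4, 4.8]
opening: 0.0428
gripper_force: 25.0
```

```bash
python3 go.py .549 -.0048 .0765 25
```

```text
t 16.95 grasp [ 0.5479 -0.004   0.0758] yaw -4.1 q [-0.102  0.132  1.792  0.002  1.22   1.54 ]
shift mm [ 0.7  0.5 -0.7] turn deg [ -0.13   0.13 -29.1 ] open 42.8 gf 25.0 F [-5.4  5.4  4.8] M [1.12 0.87 0.06]
```

Emit:
drive_tool:
  moves: [30, 0, 0, 0.05, 0, 0, 4, 30, 0, 0, 0.05, 0, 0, 4]

```text
t: 17.15
tool_pos: [0.5487, -0.0042, 0.2431]
orientation: [-3.123, 0.33, 0.002]
force: [-1.6, 5.7, 3.0]
opening: 0.0426
gripper_force: 25.0
```

```bash
python3 go.py .549 -.0048 .0765 25
```

```text
t 17.15 grasp [ 0.5484 -0.0039  0.0758] yaw -12.05 q [-1.020e-01  1.320e-01  1.792e+00  1.000e-03  1.219e+00  1.679e+00]
shift mm [ 0.5  0.5 -0.7] turn deg [ -0.1    0.07 -37.05] open 42.6 gf 25.0 F [-1.6  5.7  3. ] M [ 1.04 -0.01  0.61]
```

Emit:
drive_tool:
  moves: [30, 0, 0, 0.05, 0, 0, 4, 30, 0, 0, 0.05, 0, 0, 4]

```text
t: 17.35
tool_pos: [0.5489, -0.0042, 0.2432]
orientation: [-3.092, 0.547, 0.002]
force: [6.9, 3.1, 4.2]
opening: 0.0426
gripper_force: 25.0
```

```bash
python3 go.py .549 -.0048 .0765 25
```

```text
t 17.35 grasp [ 0.5487 -0.0039  0.0759] yaw -20.05 q [-1.020e-01  1.330e-01  1.792e+00  1.000e-03  1.218e+00  1.819e+00]
shift mm [ 0.3  0.5 -0.6] turn deg [-9.000e-02  4.000e-02 -4.505e+01] open 42.6 gf 25.0 F [6.9 3.1 4.2] M [ 0.57 -0.96  0.47]
```

Emit:
drive_tool:
  moves: [30, 0, 0, 0.05, 0, 0, 4, 30, 0, 0, 0, 0, 0, 4]

```text
t: 17.55
tool_pos: [0.5492, -0.0044, 0.2433]
orientation: [-3.047, 0.761, -0.0]
force: [-2.6, 6.8, 2.6]
opening: 0.0426
gripper_force: 25.0
```

```bash
python3 go.py .549 -.0048 .0765 25
```

```text
t 17.55 grasp [ 0.5493 -0.0042  0.076 ] yaw -28.05 q [-1.020e-01  1.330e-01  1.791e+00  1.000e-03  1.217e+00  1.958e+00]
shift mm [ 0.   0.5 -0.5] turn deg [-6.000e-02 -3.000e-02 -5.305e+01] open 42.6 gf 25.0 F [-2.6  6.8  2.6] M [1.24 0.43 0.72]
```

Mz jumped to about 0.6 N·m near yaw −10° (150° of turn), so the nut is at the stop and the pads are slipping. I'll confirm with a firmer grip.

Emit:
drive_tool:
  moves: [30, 0, 0, 0, 0, 0, 0, 30, 0, 0, 0, 0, 0, 0, 30, 0, 0, 0, 0, 0, 3, 30, 0, 0, 0, 0, 0, 3, 30, 0, 0, 0, 0, 0, 0]
  grip_force: 45

```text
t: 18.05
tool_pos: [0.5498, -0.0048, 0.2436]
orientation: [-3.004, 0.918, -0.004]
force: [4.5, 2.1, -1.7]
opening: 0.0423
gripper_force: 45.0
```

```bash
python3 go.py .549 -.0048 .0765 25
```

```text
t 18.05 grasp [ 0.5502 -0.0048  0.0763] yaw -34.0 q [-0.102  0.133  1.791  0.     1.215  2.062]
shift mm [-0.7  0.4 -0.2] turn deg [-2.0e-02 -1.5e-01 -5.9e+01] open 42.3 gf 45.0 F [ 4.5  2.1 -1.7] M [ 0.43 -0.91  0.68]
```

Emit:
drive_tool:
  moves: [30, 0, 0, 0, 0, 0, -1, 30, 0, 0, 0, 0, 0, 0]

```text
t: 18.25
tool_pos: [0.5498, -0.0048, 0.2436]
orientation: [-3.012, 0.889, -0.004]
force: [5.0, 2.6, -2.3]
opening: 0.0423
gripper_force: 45.0
```

```bash
python3 go.py .549 -.0048 .0765 25
```

```text
t 18.25 grasp [ 0.5502 -0.0048  0.0763] yaw -32.89 q [-1.020e-01  1.330e-01  1.791e+00  1.000e-03  1.215e+00  2.042e+00]
shift mm [-0.7  0.4 -0.2] turn deg [-3.000e-02 -1.500e-01 -5.789e+01] open 42.3 gf 45.0 F [ 5.   2.6 -2.3] M [ 0.45 -0.92  0.33]
```

Emit:
drive_tool:
  moves: [30, 0, 0, 0, 0, 0, -1, 30, 0, 0, 0, 0, 0, 0]

```text
t: 18.45
tool_pos: [0.5498, -0.0049, 0.2435]
orientation: [-3.019, 0.863, -0.004]
force: [5.2, 1.9, -2.1]
opening: 0.042
gripper_force: 45.0
```

```bash
python3 go.py .549 -.0048 .0765 56
```

```text
t 18.45 grasp [ 0.5502 -0.0048  0.0762] yaw -31.92 q [-1.020e-01  1.330e-01  1.791e+00  1.000e-03  1.216e+00  2.025e+00]
shift mm [-0.7  0.4 -0.3] turn deg [ 1.000e-02 -1.600e-01 -8.792e+01] open 42.0 gf 45.0 F [ 5.2  1.9 -2.1] M [ 0.53 -0.94  0.11]
```

Zero torque extrapolates to yaw ≈ −31.5°, so the target is about +58.5°, backing off with a 1.5 mm rise.

Emit:
drive_tool:
  moves: [30, 0, 0, -0.12, 0, 0, -7, 30, 0, 0, -0.12, 0, 0, -7, 30, 0, 0, -0.12, 0, 0, -7, 30, 0, 0, -0.12, 0, 0, -7, 30, 0, 0, -0.12, 0, 0, -7, 30, 0, 0, -0.12, 0, 0, -7, 30, 0, 0, -0.12, 0, 0, -7, 30, 0, 0, 0, 0, 0, 0]

```text
t: 19.25
tool_pos: [0.5499, -0.004, 0.2444]
orientation: [-3.104, -0.473, -0.005]
force: [7.1, 6.2, -2.6]
opening: 0.0423
gripper_force: 45.0
```

```bash
python3 go.py .549 -.0048 .0765 58.5
```

```text
t 19.25 grasp [ 0.5503 -0.0037  0.0771] yaw 17.32 q [-0.101  0.132  1.79   0.003  1.217  1.166]
shift mm [-1.1  0.5  0.6] turn deg [ 1.000e-02 -2.100e-01 -4.118e+01] open 42.3 gf 45.0 F [ 7.1  6.2 -2.6] M [ 1.28 -1.11  0.02]
```

Emit:
drive_tool:
  moves: [30, 0, 0, -0.12, 0, 0, -7, 30, 0, 0, -0.12, 0, 0, -7, 30, 0, 0, -0.12, 0, 0, -7, 30, 0, 0, -0.12, 0, 0, -7, 30, 0, 0, -0.1, 0, 0, -7, 30, 0, 0, -0.07, 0, 0, -6.2, 30, 0, 0, 0, 0, 0, 0]

```text
t: 19.95
tool_pos: [0.5495, -0.0035, 0.245]
orientation: [-2.739, -1.534, -0.005]
force: [2.4, 10.4, 0.8]
opening: 0.0425
gripper_force: 45.0
```

```bash
python3 go.py .549 -.0048 .0765 58.5
python3 - <<'E'
from plant import robot
import cv2, numpy as np
a=robot.read_camera("scene")
cv2.imwrite("pics/final.png",cv2.resize(a["color"][80:330,40:450][:,:,::-1],None,fx=1.9,fy=1.9,interpolation=cv2.INTER_CUBIC))
E
```

```text
t 19.95 grasp [ 0.5498 -0.003   0.0777] yaw 58.5 q [-0.101  0.131  1.79   0.004  1.219  0.448]
shift mm [-1.4  0.2  1.2] turn deg [-0.02 -0.2   0.  ] open 42.5 gf 45.0 F [ 2.4 10.4  0.8] M [ 1.79 -0.55  0.07]
```

View pics/final.png

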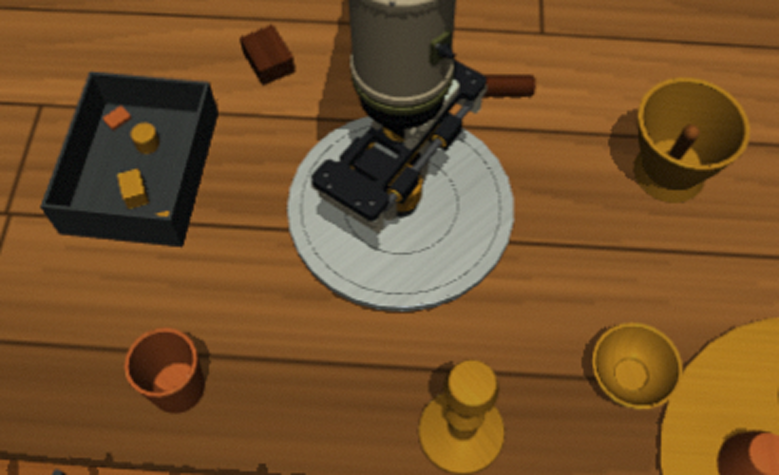

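Both offcuts are in the bin at (132,188) and (144,137), and nothing else has moved. The nut is held at +90° from the stop with 45 N, and side forces are small. Handing in.

```bash
python3 -c "
from plant import robot
print(robot.close_job())"
```

```text
the job is handed in; nothing more can be done
None
```

The job is handed in: both offcuts are in the scrap bin, and the nut was screwed down until it bottomed out (by wrist torque), backed off about 90° by the tool angle, and is still gripped there with 45 N; nothing else on the bench in the last camera view had moved.

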